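Spacer sleeve onto the grinding-wheel arbor

ROBOT

A 6-joint arm with a two-finger parallel gripper is mounted at the origin on the work surface. World frame = base frame: x ahead of the robot, y to its left, z up, the work surface at z = 0. Lengths are in m, angles in rad, forces in N, time in s.
With the tool pointing down it reaches from about 0.35 to 0.85 m from the base axis. Payload 8.1 kg.
Tool frame: the origin (TCP) lies on the centre line of the jaws, within the pads' length; the fingertips stand robot.tip_extent ahead of it and the grasp point (between the pads) lies 11 mm behind it (robot.tip_extent is the distance from the TCP to the fingertips, in m); y points along the fingers, z is the direction in which the jaws open and shut, and the axes are right-handed (so a half turn about y gives the same grasp; the last joint's range is limited). The gripper opens to 93 mm and grips with 3 to 60 N. Pads are 15 mm wide; open, the fingers measure 128 mm over their backs; the gripper's body (75 mm by 188 mm) begins 65 mm behind the grasp point.
Start: joints at [1.073, 0.13, 1.488, -0, 1.523, -0.085], TCP at [0.241, 0.55, 0.227] pointing down, gripper open.
Joint ranges: [-2.96, 2.96], [-0.89, 2.26], [0.02, 2.5], [-1.34, 4.48], [0, 2.73], [-2.66, 2.66]. Speed limits (rad/s): [2.39, 2.39, 2.79, 3.14, 3.14, 3.14].

INTERFACE

Orientations are given as a rotation vector (axis times angle).
In Python, from plant import monitor, optics, robot gives the robot as it stands.
- The arm moves only by the shell command python3 -m inch 'ROWS' [OPENING] [FORCE]. ROWS is JSON, a list that holds one entry, the list of rows, each a list of 6 numbers: the shift along the tool's x, y, z in mm, then the turn, a rotation vector about the tool's x, y, z in rad. A call has 1 to 8 rows; each row shifts and turns the commanded pose from where the row before left it, along the tool's axes as they then stand; what a row does not reach is not made up. A row lasts 1/8 s, in which the tool goes at most 62.5 mm and 10.7 degrees, less where a joint would pass 70% of its speed; a pose out of reach is approached as far as the arm can. A call is refused whole if a number of a shift passes 62.5 or a number of a turn 0.188, either way. A call with a gripper value outside its range is refused whole. OPENING is the finger opening in mm, from 0 to 93, set as the call begins (- or left out, the last holds). The fingers move at their own pace and stop on an object; FORCE is the grip in N (left out, the last holds). Time passes only in rows, so rows that do not move let the fingers close. It gives the time, the measured TCP pose, the force and the opening at its end, in the units of the state.
- monitor.read_state(): the state, without advancing time (a new reading comes with each control period).
- optics.read_camera(name): name is "scene" or "side" or "wrist"; returns a dict with "image" (384x512x3 uint8, blue, green, red), "fx", "fy", "cx", "cy" (pixels), "k1" (the pictures are not rectified: a ray, as slopes to the right and down, at radius r is drawn at 1 + k1 r^2 times it, then the intrinsics apply), "rvec" (rotation vector, rad) and "tvec" (3), from world to camera coordinates, as OpenCV has them. Camera axes: x right, y down, z forward; pixel columns grow to the right and rows downward; lengths in m; the calibration is good to about 2 mm. A picture is of the moment at which its call begins. There is no depth.
- robot.close_job(): hands the job in, once; it reports no verdict.
The state is a dict: "t": time; "q": joint angles; "dq": joint speeds; "joint_torque": joint torques, N m; "tool_pos": TCP position; "orientation": TCP orientation; "force": force on the tool from outside, world axes, zero at the start; "wrist_torque": the same for the moment, N m; "opening": finger opening in m.
Only numpy, scipy, OpenCV 4.12 (cv2) and the standard library are available. Lean on these libraries where they do the work, as an engineer would, in place of code of your own. Each camera call takes 0.05 s, during which the arm holds its last target.

TASK

A grinding wheel is waiting on one of the two arbor stands. Take the longer of the two loose steel spacer sleeves and push it, upright, over the arbor that carries the wheel, fully home against the wheel's hub, keeping it in the gripper until it is down; then let go and leave it there. Leave the short sleeve where it is.

Things in the scene. Friction and masses are not known exactly. Their poses are not given: they have to be found in the camera images.
- long_sleeve_center (a point): The longer loose sleeve: plain bare steel tube standing upright on the bench, 48 mm outside diameter, 32 mm bore, 8 mm wall, 70 mm tall, open at both ends, 0.4 to 0.65 kg. Point at its centre, on its axis, 35 mm above its lower end; z along the axis, up.
- short_sleeve_center (a point): The short sleeve, to be left alone: same steel, same 48 mm outside diameter and 32 mm bore, but only 35 mm tall, standing upright on the bench. Point at its centre, 17.5 mm above its lower end.
- wheel_seat (a point): Where the long sleeve must sit, on the fixed stand that carries a grinding wheel (grey disc, 150 mm diameter, top 44 mm above the bench, flat brown 72 mm hub). Point on the arbor's axis at the hub's top face, 45 mm above the bench; z up. The upright steel arbor, 22 mm diameter, rises 60 mm above the point, its last 15 mm tapering to an 8 mm tip: 5 mm clearance all round in the bore. Nothing turns.
- bare_seat (a point): The other fixed arbor stand, without a wheel, not to be used: the same 120 mm square grey base, 64 mm dark flange and 22 mm arbor with its tip 105 mm above the bench. The point lies on the arbor's axis at the flange's top face, 25 mm above the bench.
Things that resemble listed ones, but are neither listed nor needed, are in the scene too. What is shaped like the part that bears wheel_seat but turquoise is not meant.

How it is judged:
By the outcome, as a careful person would: the job done as asked, in the order asked, and still so for the second after the job is handed in, with the robot touching nothing.
It also fails if it takes over 38 s, if anything falls off the work surface, if the arm or the gripper's body presses on something with over 40 N, if the wrist force passes 120 N, or if a joint passes its speed limit or range.

## Working session

There is one attempt and no reset: what is moved stays moved. The work goes in short steps, Python scripts to look and compute and a shell command to move; the robot and the scene stay as the last step left them, time stands still between calls to the robot, and variables do not carry over. Pictures are saved under pics/ and viewed, and the job is handed in when it is done.

```bash
mkdir -p pics; ls; python3 - <<'E'
from plant import monitor, optics, robot
import cv2
s=monitor.read_state();print(s);print(robot.tip_extent)
for n in("scene","side","wrist"):
    c=optics.read_camera(n);cv2.imwrite(f"pics/{n}0.png",c["image"]);print(n,{k:v for k,v in c.items() if k!="image"})
E
```

```text
pics
{'t': 0.0, 'q': array([ 1.07262697e+00,  1.31145555e-01,  1.48928364e+00, -4.38529323e-05,
        1.52301809e+00, -8.53956469e-02]), 'dq': array([ 0.00014383, -0.00061255, -0.00054006, -0.00066999,  0.000599  ,
        0.00120598]), 'joint_torque': array([ 1.80413295e-03, -5.59845793e+01, -4.91762567e+01,  7.67768710e-02,
        3.52084986e-02, -2.16547205e-04]), 'tool_pos': array([0.24041135, 0.5491111 , 0.22559438]), 'orientation': array([-1.54823316,  0.3242413 , -0.32346447]), 'force': array([-0.58772551, -0.25602301,  0.37330499]), 'wrist_torque': array([ 0.02427512, -0.04840659, -0.02556471]), 'opening': 0.09301466436531522}
0.008
scene {'fx': 392.3505257309953, 'fy': 392.3505257309953, 'cx': 254.01018164887742, 'cy': 189.95736884711812, 'k1': -0.09184225590393341, 'rvec': array([ 1.10926211,  2.41574117, -0.95296138]), 'tvec': array([ 0.40688372, -0.14789352,  1.48019001])}
side {'fx': 481.76945420061975, 'fy': 481.76945420061975, 'cx': 254.66157170280107, 'cy': 187.97369862835615, 'k1': -0.13421203355674435, 'rvec': array([ 2.15978909, -0.83804884,  0.40364189]), 'tvec': array([-0.42515341,  0.2083224 ,  1.05295364])}
wrist {'fx': 333.09919616677377, 'fy': 333.09919616677377, 'cx': 258.56106604877954, 'cy': 193.19902821470296, 'k1': 0.007904717337292406, 'rvec': array([-2.41027825, -1.57727176, -0.23544001]), 'tvec': array([-0.59811592, -0.03418142,  0.39397201])}
```

View pics/scene0.png

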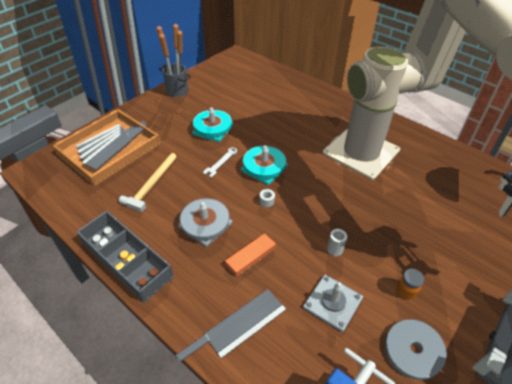

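View pics/side0.png

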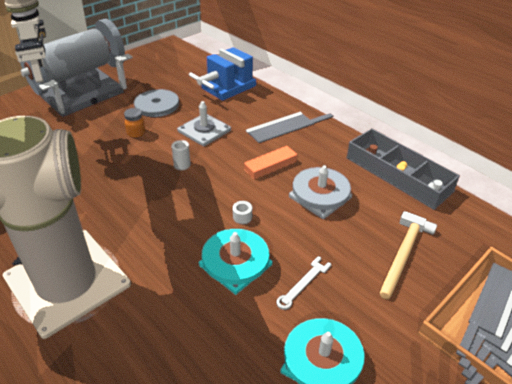

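View pics/wrist0.png

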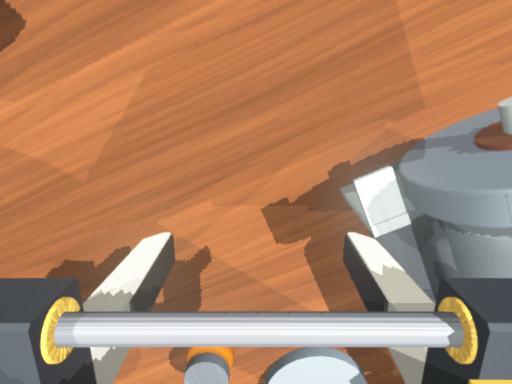

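Candidates:
- **Long sleeve:** scene (338,241) is the tall tube. The short sleeve at (267,198) and the amber jar at (411,284) could be mistaken for it.
- **Wheel stand:** scene (205,218) is a grey wheel with a brown hub and an arbor. Lookalikes are the turquoise stands at (212,123) and (264,161), the loose grey disc at (415,348) and the bare stand at (333,302).

I choose the tube at (338,241) and the grey stand at (205,218), and check both in crops.

```bash
python3 - <<'E'
import cv2,numpy as np
a=cv2.imread('pics/scene0.png');b=cv2.imread('pics/side0.png')
def crop(i,u,v,w=32): return cv2.resize(i[v-w:v+w,u-w:u+w],(384,288*384//288),interpolation=cv2.INTER_CUBIC)[:,:]
f=lambda i,u,v:cv2.resize(i[v-30:v+30,u-40:u+40],(400,300),interpolation=cv2.INTER_CUBIC)
cv2.imwrite('pics/crop1.png',np.vstack([np.hstack([f(a,338,241),f(a,205,215)]),np.hstack([f(b,181,154),f(b,322,190)])]))
E
```

```text
(no output)
```

View pics/crop1.png

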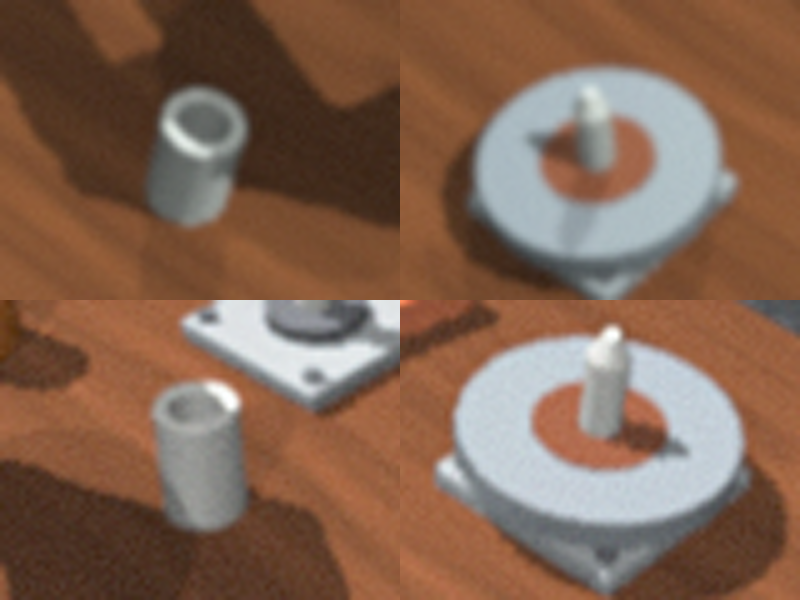

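The crops confirm it. The long tube's rim is centred at scene (338,235) and side (180,145). The grey wheel has a brown hub at scene (204,216), with its arbor tip at scene (203,203) and side (324,166). Next I cast rays.

```bash
cat > h.py <<'E'
import cv2,numpy as np
from plant import monitor,optics,robot
def cam(n,f=None):
    c=optics.read_camera(n)
    if f: cv2.imwrite(f,c['image'])
    return c
def ray(c,uv):
    K=np.array([[c['fx'],0,c['cx']],[0,c['fy'],c['cy']],[0,0,1]])
    p=cv2.undistortPoints(np.array([[uv]],float),K,np.array([c['k1'],0,0,0,0.]))[0,0]
    R=cv2.Rodrigues(c['rvec'])[0]; o=-R.T@c['tvec']; d=R.T@np.array([p[0],p[1],1]); return o,d/np.linalg.norm(d)
def onz(c,uv,z):
    o,d=ray(c,uv); return o+d*(z-o[2])/d[2]
def tri(rs):
    A=sum(np.eye(3)-np.outer(d,d) for o,d in rs); b=sum((np.eye(3)-np.outer(d,d))@o for o,d in rs); return np.linalg.solve(A,b)
def proj(c,P):
    K=np.array([[c['fx'],0,c['cx']],[0,c['fy'],c['cy']],[0,0,1]])
    return cv2.projectPoints(np.array(P,float).reshape(-1,3),c['rvec'],c['tvec'],K,np.array([c['k1'],0,0,0,0.]))[0][:,0]
E
python3 - <<'E'
from h import *
np.set_printoptions(precision=4,suppress=True)
a=cam('scene');b=cam('side')
def hub(c,u,v):
    im=c['image'];h=cv2.cvtColor(im,cv2.COLOR_BGR2HSV).astype(int)
    out={}
    m=((h[...,1]<70)&(h[...,2]>60)).astype(np.uint8)
    w=np.zeros_like(m);w[v-30:v+30,u-40:u+40]=1
    br=((h[...,1]>=90)&((h[...,0]<15)|(h[...,0]>170))).astype(np.uint8)*w
    n,l,st,ce=cv2.connectedComponentsWithStats(br)
    for i in range(1,n):
        if 80<st[i,4]<900: 
            p=np.argwhere(l==i)[:,::-1].astype(np.int32); e=cv2.fitEllipse(cv2.convexHull(p)); print('hub',st[i],e, onz(c,e[0],.045))
hub(a,205,215);hub(b,322,190)
for n,p,z in(('sl top',((338.2,235.),(180.,145.2)),.07),('tip',((202.7,203.5),(324.3,166.3)),.105),('hubhand',((204.3,216.1),(321.9,184.8)),.045),('short',((267,193.5),(242,205)),.035)):
    print(n,onz(a,p[0],z),onz(b,p[1],z),tri([ray(a,p[0]),ray(b,p[1])]))
E
```

```text
hub [194 209  21  16 195] ((204.0299530029297, 216.42874145507812), (16.043148040771484, 20.973901748657227), 81.84514617919922) [ 0.6383 -0.1915  0.045 ]
hub [309 177  26  17 252] ((321.46771240234375, 184.73040771484375), (16.267053604125977, 26.092004776000977), 97.86351013183594) [ 0.636  -0.1937  0.045 ]
sl top [0.4485 0.1649 0.07  ] [0.4467 0.1626 0.07  ] [0.4477 0.1644 0.0686]
tip [ 0.6376 -0.1905  0.105 ] [ 0.6376 -0.1935  0.105 ] [ 0.6377 -0.1921  0.104 ]
hubhand [ 0.6368 -0.1918  0.045 ] [ 0.6366 -0.1947  0.045 ] [ 0.6369 -0.1933  0.0439]
short [ 0.4308 -0.1121  0.035 ] [ 0.438  -0.1056  0.035 ] [ 0.4345 -0.1094  0.0398]
```

```bash
cat >> h.py <<'E'
from scipy.spatial.transform import Rotation as Ro
def togo(target,z):
    "mm in tool axes from measured pose to TCP target"
    s=monitor.read_state();R=Ro.from_rotvec(s['orientation'])
    d=R.inv().apply(np.array([target[0],target[1],z])-s['tool_pos'])*1000
    dn=R.as_matrix()[:,1]
    print('t',round(s['t'],2),'tcp',s['tool_pos'].round(4),'togo mm',d.round(1),'down',dn.round(4),'jaw',R.as_matrix()[:,2].round(3),'F',s['force'].round(1),'open',round(s['opening']*1000,1))
E
python3 - <<'E'
from h import *
np.set_printoptions(precision=4,suppress=True)
togo((.4476,.1637),.17)
print(Ro.from_rotvec(monitor.read_state()['orientation']).as_matrix())
a=cam('scene')
for n,p,z in (('bare tip',(333,289),.105),('bare base',(333,302),.012),('jar',(412,278),.04),('turq tip',(265,148),.105),('turq2',(211,110),.105)): print(n,onz(a,p,z))
E
```

```text
t 0.25 tcp [0.2406 0.5494 0.2262] togo mm [ 344.4   56.4 -270.2] down [-0.0004 -0.0007 -1.    ] jaw [ 0.401  0.916 -0.001] F [ 0.2 -0.6  0.6] open 93.2
[[ 0.916  -0.0004  0.4012]
 [-0.4012 -0.0007  0.916 ]
 [-0.0001 -1.     -0.0008]]
bare tip [0.6253 0.2548 0.105 ]
bare base [0.6049 0.2594 0.012 ]
jar [0.4184 0.3933 0.04  ]
turq tip [ 0.3243 -0.2105  0.105 ]
turq2 [ 0.288  -0.5039  0.105 ]
```

```bash
python3 -m inch '[[[43,0,-34,0,0,0],[43,0,-34,0,0,0],[43,0,-34,0,0,0],[43,0,-34,0,0,0],[43,14,-34,0,0,0],[43,14,-34,0,0,0],[43,14,-34,0,0,0],[43,14,-32,0,0,0]]]'; python3 -m inch '[[[0,0,0,0,0,0],[0,0,0,0,0,0]]]'; python3 - <<'E'
from h import *
togo((.4476,.1637),.17)
for n in('scene','side','wrist'): cam(n,f'pics/{n}1.png')
c=cam('wrist'); print(proj(c,[[.4476,.1637,.07]]))
E
```

```text
t: 1.3
tool_pos: [0.4481, 0.1626, 0.1705]
orientation: [-1.546, 0.323, -0.324]
force: [0.4, 0.9, 0.4]
opening: 0.0931
t: 1.55
tool_pos: [0.4474, 0.1645, 0.1707]
orientation: [-1.546, 0.325, -0.324]
force: [-0.1, 0.1, -0.2]
opening: 0.093
t 1.55 tcp [0.4474 0.1645 0.1707] togo mm [ 0.5  0.7 -0.6] down [-3.e-04  4.e-04 -1.e+00] jaw [0.402 0.916 0.   ] F [-0.1  0.1 -0.2] open 93.0
[[257.79961128 198.24476732]]
```

View pics/wrist1.png

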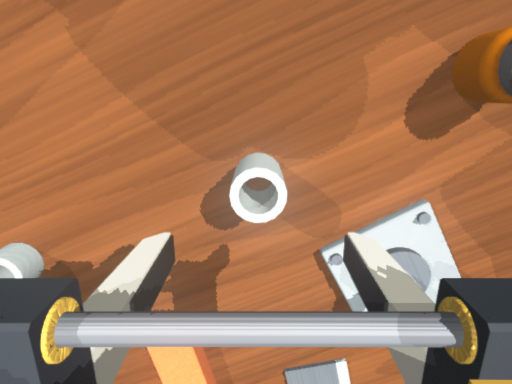

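```bash
python3 - <<'E'
from h import *
c=cam('wrist');im=c['image']
h=cv2.cvtColor(im,cv2.COLOR_BGR2HSV)
m=((h[...,1]<60)&(h[...,2]>215)).astype(np.uint8);w=np.zeros_like(m);w[140:235,215:300]=1;m*=w
ct=max(cv2.findContours(m,cv2.RETR_EXTERNAL,cv2.CHAIN_APPROX_NONE)[0],key=cv2.contourArea)
e=cv2.fitEllipse(ct);print(e,onz(c,e[0],.07))
cv2.imwrite('pics/w1c.png',cv2.resize(np.hstack([im[140:240,210:310],cv2.cvtColor(m*255,cv2.COLOR_GRAY2BGR)[140:240,210:310]]),(800,400)))
togo((onz(c,e[0],.07)),.041)
E
```

```text
((257.9304504394531, 194.63946533203125), (55.19319152832031, 56.67573928833008), 82.37232971191406) [0.44477793 0.16503562 0.07      ]
t 1.8 tcp [0.4473 0.1654 0.171 ] togo mm [ -2.2 130.   -1.4] down [ 6.e-04  3.e-04 -1.e+00] jaw [0.399 0.917 0.   ] F [0.2 0.4 0.2] open 92.9
```

View pics/w1c.png

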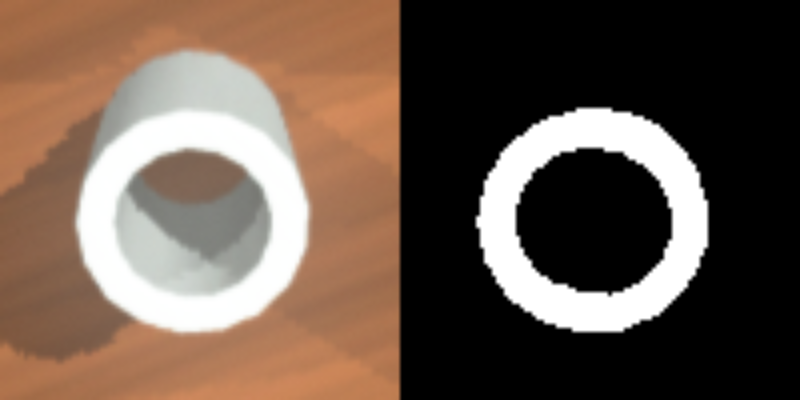

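```bash
python3 -m inch '[[[-1,30,-1,0,0,0],[0,35,0,0,0,0],[0,35,0,0,0,0],[0,20,0,0,0,0],[0,10,0,0,0,0],[0,0,0,0,0,0]]]'; python3 -m inch '[[[0,0,0,0,0,0],[0,0,0,0,0,0],[0,0,0,0,0,0],[0,0,0,0,0,0],[0,0,0,0,0,0],[0,0,0,0,0,0]]]' 40 45;python3 - <<'E'
from h import *
togo((.446,.1645),.041)
for n in('side','wrist'): cam(n,f'pics/{n}2.png')
E
```

```text
t: 2.55
tool_pos: [0.4458, 0.1641, 0.0404]
orientation: [-1.547, 0.324, -0.323]
force: [0.5, -0.3, 0.5]
opening: 0.0934
t: 3.3
tool_pos: [0.4465, 0.164, 0.0409]
orientation: [-1.546, 0.323, -0.324]
force: [0.9, 1.3, 0.9]
opening: 0.0479
t 3.3 tcp [0.4465 0.164  0.0409] togo mm [-0.6 -0.1  0.3] down [ 6.e-04  5.e-04 -1.e+00] jaw [0.401 0.916 0.001] F [0.9 1.3 0.9] open 47.9
```

View pics/wrist2.png

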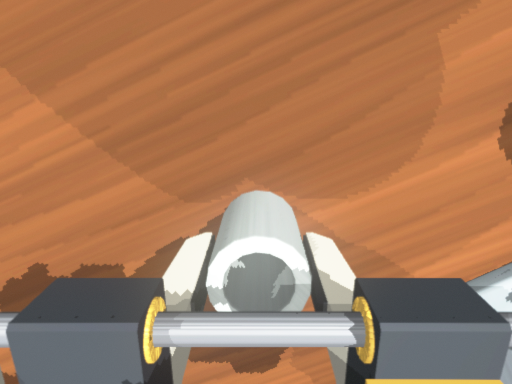

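The wrist view shows the sleeve held centrally between the pads: rim near (259,275), opening 47.9 mm. Next, lift.

```bash
python3 -m inch '[[[0,-8,0,0,0,0],[0,-20,0,0,0,0],[0,-35,0,0,0,0],[0,-40,0,0,0,0],[0,-30,0,0,0,0],[0,-10,0,0,0,0],[0,0,0,0,0,0]]]';python3 - <<'E'
from h import *
togo((.637,-.1925),.185)
c=cam('side','pics/side3.png');cam('wrist','pics/wrist3.png')
s=monitor.read_state()['tool_pos']
print(proj(c,[s+[0,0,-.041],s+[0,0,.029]]))
E
```

```text
t: 4.28
tool_pos: [0.446, 0.1636, 0.1833]
orientation: [-1.547, 0.324, -0.324]
force: [0.1, -0.2, -3.9]
opening: 0.0475
t 4.28 tcp [0.446  0.1636 0.1833] togo mm [ 317.8   -1.6 -249.6] down [-1.e-04 -2.e-04 -1.e+00] jaw [ 0.401  0.916 -0.   ] F [ 0.1 -0.2 -3.9] open 47.5
[[177.14757447 123.81594833]
 [174.88018558 101.13428172]]
```

View pics/side3.png

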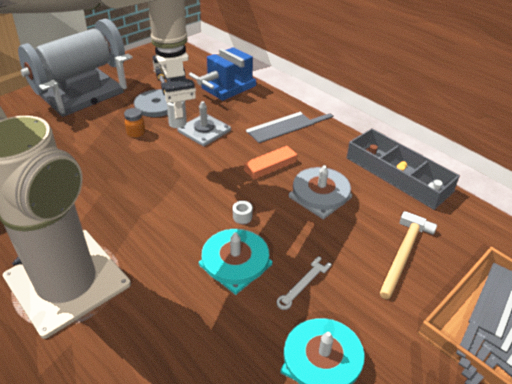

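The side view shows the sleeve lifted at (177,115), held upright below the fingers. Next, carry it to the wheel stand at this height.

```bash
python3 -m inch '[[[20,0,-16,0,0,0],[36,0,-28,0,0,0],[36,0,-28,0,0,0],[36,0,-28,0,0,0],[36,0,-28,0,0,0],[36,0,-28,0,0,0],[36,0,-28,0,0,0],[36,0,-28,0,0,0]]]';python3 -m inch '[[[25,0,-20,0,0,0],[15,0,-12,0,0,0],[6,-2,-5,0,0,0],[0,0,0,0,0,0],[0,0,0,0,0,0],[0,0,0,0,0,0]]]';python3 - <<'E'
from h import *
togo((.637,-.1925),.185)
cs=[cam(n,f'pics/{n}4.png') for n in('scene','side','wrist')]
a,b=cs[0]['image'],cs[1]['image']
f=lambda i,u,v:cv2.resize(i[v-45:v+45,u-60:u+60],(400,300),interpolation=cv2.INTER_CUBIC)
cv2.imwrite('pics/c4.png',np.hstack([f(a,205,195),f(b,322,155)]))
s=monitor.read_state()['tool_pos']
for c in cs: print(proj(c,[s+[0,0,-.041],s+[0,0,.029],[.637,-.1925,.105],[.637,-.1925,.045]]).round(1).tolist())
E
```

```text
t: 5.38
tool_pos: [0.6097, -0.1406, 0.181]
orientation: [-1.546, 0.327, -0.321]
force: [-0.0, 0.6, -3.3]
opening: 0.0477
t: 6.12
tool_pos: [0.6374, -0.191, 0.1857]
orientation: [-1.546, 0.323, -0.323]
force: [0.3, -1.4, -4.3]
opening: 0.0478
t 6.12 tcp [ 0.6374 -0.191   0.1857] togo mm [ 0.2  0.7 -1.5] down [-1.e-04  2.e-04 -1.e+00] jaw [0.4   0.916 0.   ] F [ 0.3 -1.4 -4.3] open 47.8
[[201.3, 194.1], [199.0, 176.8], [202.4, 203.0], [204.1, 216.0]]
[[325.4, 153.3], [328.6, 129.7], [323.9, 166.2], [321.4, 184.3]]
[[259.8, 225.6], [260.3, 286.2], [258.1, 205.2], [258.2, 184.1]]
```

View pics/c4.png

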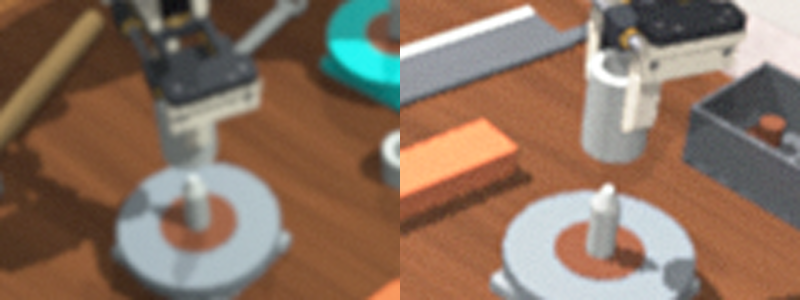

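View pics/wrist4.png

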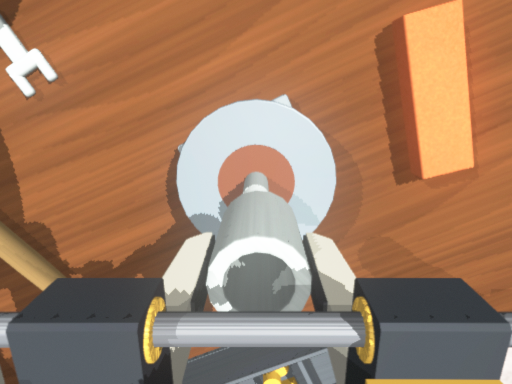

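```bash
python3 - <<'E'
from h import *
c=cam('wrist');im=c['image'];h=cv2.cvtColor(im,cv2.COLOR_BGR2HSV)
w=np.zeros(im.shape[:2],np.uint8);w[92:180,175:342]=1
m=((h[...,1]<60)&(h[...,2]>150)).astype(np.uint8)*w
m=cv2.morphologyEx(m,cv2.MORPH_OPEN,np.ones((9,9)))
ct=max(cv2.findContours(m,cv2.RETR_EXTERNAL,cv2.CHAIN_APPROX_NONE)[0],key=cv2.contourArea)[:,0]
ct=ct[ct[:,1]<172]
# outer edge: topmost per column / upper arc
c0=np.array([256,180]);r=np.linalg.norm(ct-c0,axis=1);p=ct[(r>60)]
e=cv2.fitEllipse(p.astype(np.float32));print(e,onz(c,e[0],.044))
P=np.array([onz(c,q,.044)[:2] for q in p.astype(float)])
A=np.c_[2*P,np.ones(len(P))];x=np.linalg.lstsq(A,(P**2).sum(1),rcond=None)[0];print(x[:2],np.sqrt(x[2]+x[:2]@x[:2]),len(p))
# sleeve rim in hand: bright top ring
w[:]=0;w[232:310,200:318]=1
m2=((h[...,1]<60)&(h[...,2]>215)).astype(np.uint8)*w
q=max(cv2.findContours(m2,cv2.RETR_EXTERNAL,cv2.CHAIN_APPROX_NONE)[0],key=cv2.contourArea)[:,0]
s=monitor.read_state()['tool_pos'];z=s[2]+.029
q=q[(np.linalg.norm(q-[258.5,280],axis=1)>35)&(q[:,1]<305)]
P=np.array([onz(c,k,z)[:2] for k in q.astype(float)])
A=np.c_[2*P,np.ones(len(P))];x=np.linalg.lstsq(A,(P**2).sum(1),rcond=None)[0];print('rim',x[:2],np.sqrt(x[2]+x[:2]@x[:2]),len(q),s)
E
```

```text
((254.51693725585938, 180.90081787109375), (159.23390197753906, 168.83560180664062), 26.291305541992188) [ 0.63307995 -0.1946632   0.044     ]
[ 0.63257788 -0.19259118] 0.07352691074185456 220
rim [ 0.63253269 -0.1905861 ] 0.02019094024580937 178 [ 0.63755706 -0.19154788  0.18586735]
```

```bash
python3 -m inch '[[[0,15,-1,0,0,0],[0,15,0,0,0,0],[0,10,0,0,0,0],[0,8,0,0,0,0],[0,0,0,0,0,0]]]';python3 - <<'E'
from h import *
togo((.637,-.1925),.0865)
cs=[cam(n,f'pics/{n}5.png') for n in('scene','side','wrist')]
a,b=cs[0]['image'],cs[1]['image']
f=lambda i,u,v:cv2.resize(i[v-30:v+30,u-40:u+40],(400,300),interpolation=cv2.INTER_CUBIC)
cv2.imwrite('pics/c5.png',np.hstack([f(a,205,205),f(b,322,165)]))
E
```

```text
t: 6.95
tool_pos: [0.6366, -0.1926, 0.1365]
orientation: [-1.546, 0.325, -0.323]
force: [-0.2, 0.1, -4.3]
opening: 0.0476
t 6.95 tcp [ 0.6366 -0.1926  0.1365] togo mm [ 0.4 50.   0.3] down [-1.6e-03  6.0e-04 -1.0e+00] jaw [ 0.401  0.916 -0.   ] F [-0.2  0.1 -4.3] open 47.6
```

View pics/c5.png

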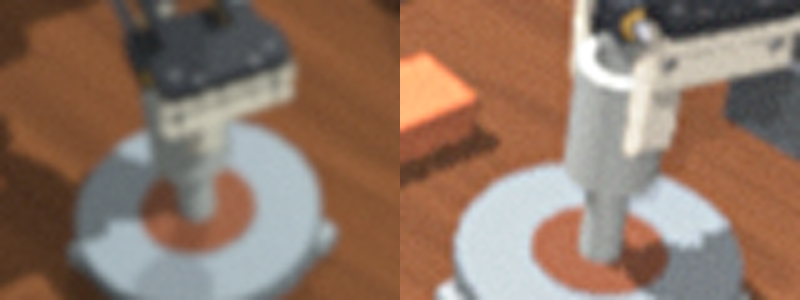

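View pics/wrist5.png

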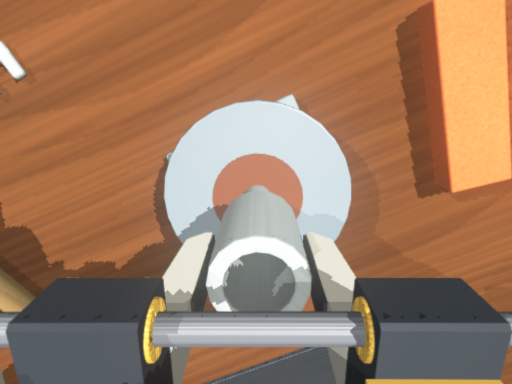

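Both views show the arbor tip inside the bore. The sleeve is perhaps 1–2 mm off toward −y, within the 5 mm clearance, so I nudge it +1 mm along the jaw axis and keep lowering.

```bash
python3 -m inch '[[[0,8,1,0,0,0],[0,10,0,0,0,0],[0,10,0,0,0,0],[0,8,0,0,0,0],[0,5,0,0,0,0],[0,0,0,0,0,0]]]';python3 - <<'E'
from h import *
togo((.637,-.1925),.0865)
cs=[cam(n,f'pics/{n}6.png') for n in('scene','side','wrist')]
a,b=cs[0]['image'],cs[1]['image']
f=lambda i,u,v:cv2.resize(i[v-30:v+30,u-40:u+40],(400,300),interpolation=cv2.INTER_CUBIC)
cv2.imwrite('pics/c6.png',np.hstack([f(a,205,205),f(b,322,165)]))
E
```

```text
t: 7.85
tool_pos: [0.6372, -0.1918, 0.096]
orientation: [-1.546, 0.325, -0.323]
force: [-0.0, -0.0, -4.2]
opening: 0.0481
t 7.85 tcp [ 0.6372 -0.1918  0.096 ] togo mm [ 0.1  9.5 -0.7] down [-9.e-04  3.e-04 -1.e+00] jaw [ 0.401  0.916 -0.   ] F [-0.  -0.  -4.2] open 48.1
```

View pics/c6.png

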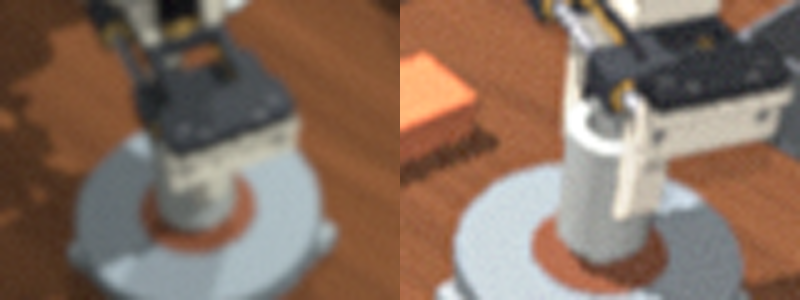

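No side force, and the sleeve is centred over the hub about 10 mm up. I lower it slowly to contact.

```bash
python3 -m inch '[[[0,4,0,0,0,0],[0,3,0,0,0,0],[0,1,0,0,0,0],[0,0,0,0,0,0]]]'; python3 -m inch '[[[0,1,0,0,0,0],[0,0,0,0,0,0]]]'; python3 -m inch '[[[0,0.5,0,0,0,0],[0,0,0,0,0,0]]]'
```

```text
t: 8.5
tool_pos: [0.6374, -0.1918, 0.0884]
orientation: [-1.546, 0.324, -0.324]
force: [0.1, 0.2, -4.4]
opening: 0.0477
t: 8.75
tool_pos: [0.6376, -0.1919, 0.0876]
orientation: [-1.546, 0.324, -0.324]
force: [0.2, 0.3, -4.2]
opening: 0.0478
t: 9.0
tool_pos: [0.6375, -0.1919, 0.0871]
orientation: [-1.546, 0.324, -0.324]
force: [-0.9, 0.4, -4.0]
opening: 0.0481
```

```bash
python3 -m inch '[[[0,0.6,0,0,0,0],[0,0,0,0,0,0]]]'; python3 -m inch '[[[0,0.6,0,0,0,0],[0,0,0,0,0,0]]]'; python3 -m inch '[[[0,0.4,0,0,0,0],[0,0,0,0,0,0]]]'
```

```text
t: 9.25
tool_pos: [0.6375, -0.1919, 0.0864]
orientation: [-1.546, 0.324, -0.324]
force: [-0.3, -0.5, -4.4]
opening: 0.048
t: 9.5
tool_pos: [0.6376, -0.1919, 0.086]
orientation: [-1.546, 0.324, -0.324]
force: [0.6, -0.5, -3.0]
opening: 0.0475
t: 9.75
tool_pos: [0.6377, -0.1919, 0.0859]
orientation: [-1.547, 0.324, -0.324]
force: [-1.1, 1.0, -0.6]
opening: 0.0478
```

Contact is starting: the vertical force is rising at 0.086, which is where it should seat. I press slightly.

```bash
python3 -m inch '[[[0,0.6,0,0,0,0],[0,0,0,0,0,0]]]'; python3 -m inch '[[[0,0.6,0,0,0,0],[0,0,0,0,0,0]]]'; python3 - <<'E'
from h import *
cs=[cam(n,f'pics/{n}7.png') for n in('scene','side','wrist')]
a,b=cs[0]['image'],cs[1]['image']
f=lambda i,u,v:cv2.resize(i[v-30:v+30,u-40:u+40],(400,300),interpolation=cv2.INTER_CUBIC)
cv2.imwrite('pics/c7.png',np.hstack([f(a,205,205),f(b,322,165)]))
E
```

```text
t: 10.0
tool_pos: [0.6378, -0.1919, 0.0859]
orientation: [-1.547, 0.323, -0.324]
force: [-4.8, 1.5, 5.8]
opening: 0.0477
t: 10.25
tool_pos: [0.6378, -0.192, 0.0859]
orientation: [-1.547, 0.323, -0.324]
force: [-5.6, 3.4, 9.2]
opening: 0.0477
```

View pics/c7.png

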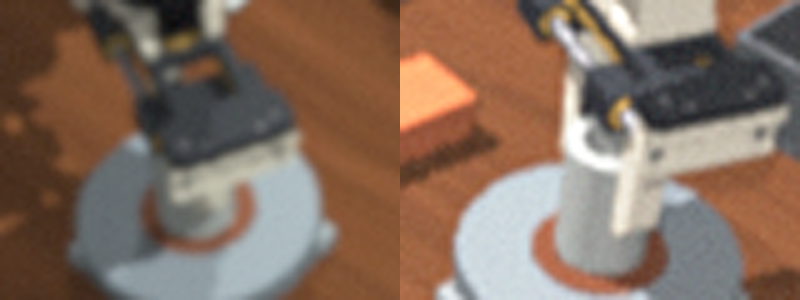

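It is seated: the height holds at 0.0859 and there is a brown ring all round the base. I relieve the press, then open.

```bash
python3 -m inch '[[[0,-1,0,0,0,0],[0,0,0,0,0,0]]]'; python3 -m inch '[[[0,0,0,0,0,0],[0,0,0,0,0,0],[0,0,0,0,0,0],[0,0,0,0,0,0],[0,0,0,0,0,0],[0,0,0,0,0,0]]]' 93; python3 -m inch '[[[0,-10,0,0,0,0],[0,-25,0,0,0,0],[0,-40,0,0,0,0],[0,-40,0,0,0,0],[0,-20,0,0,0,0],[0,-10,0,0,0,0],[0,0,0,0,0,0],[0,0,0,0,0,0]]]'; python3 - <<'E'
from h import *
cs=[cam(n,f'pics/{n}8.png') for n in('scene','side','wrist')]
a,b=cs[0]['image'],cs[1]['image']
f=lambda i,u,v:cv2.resize(i[v-30:v+30,u-40:u+40],(400,300),interpolation=cv2.INTER_CUBIC)
cv2.imwrite('pics/c8.png',np.hstack([f(a,205,205),f(b,322,165)]))
togo((.637,-.1925),.2)
E
```

```text
t: 10.65
tool_pos: [0.6378, -0.1919, 0.0859]
orientation: [-1.546, 0.323, -0.324]
force: [-3.8, 1.3, 6.1]
opening: 0.0478
t: 11.4
tool_pos: [0.6376, -0.1919, 0.0853]
orientation: [-1.546, 0.324, -0.324]
force: [0.1, -0.2, 0.1]
opening: 0.0926
t: 12.4
tool_pos: [0.6367, -0.1916, 0.2282]
orientation: [-1.546, 0.326, -0.321]
force: [0.2, 0.5, -0.7]
opening: 0.0931
t 12.55 tcp [ 0.637  -0.1916  0.2288] togo mm [ 0.4 28.7 -0.8] down [-2.2e-03  8.0e-04 -1.0e+00] jaw [ 0.401  0.916 -0.   ] F [-0.6 -0.7  0.1] open 93.1
```

View pics/c8.png

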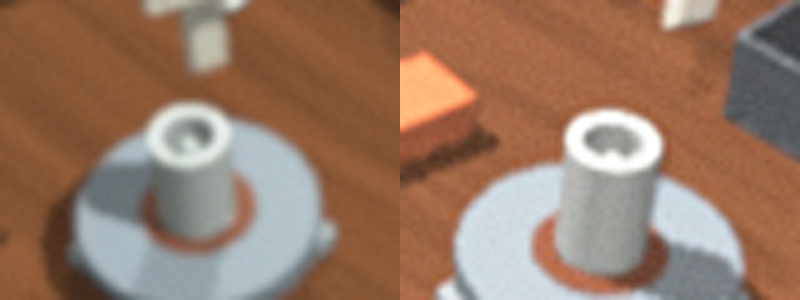

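View pics/side8.png

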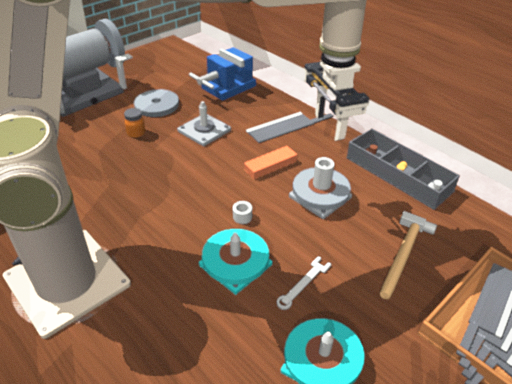

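View pics/wrist8.png

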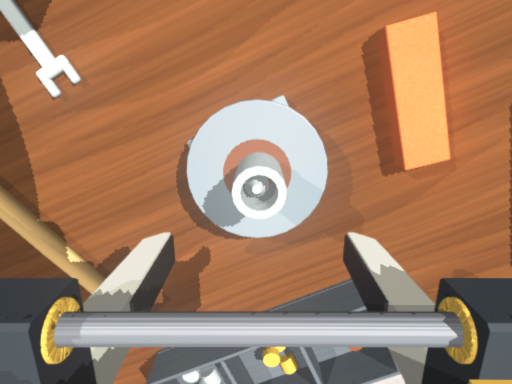

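The pictures show the sleeve upright on the arbor with the tip inside the bore (side (323,172), wrist (259,189)). The short sleeve is still at side (242,212), and the gripper is clear.

```bash
python3 -c "
from plant import robot; print(robot.close_job())"
```

```text
the job is handed in; nothing more can be done
None
```

The long sleeve is on the grey wheel's arbor, upright and home against the hub, and I handed the job in at about 12.6 s. I held it in the gripper until it seated, then let go and lifted clear.

- **Seating:** the tool stopped at 0.0859 m, against about 0.086 m expected. The vertical force rose from about -4 N to +9 N, with side force under 7 N.
- **After release:** all three views show the sleeve standing upright around the arbor, with the tip inside the bore. The short sleeve had not moved, and the gripper was open and touching nothing, with under 1 N of force.
- **What disagreed:** the wrist camera placed things about 3 to 4 mm lower in x than the scene and side cameras. My wrist-camera fit of the held sleeve's rim came out at a 20 mm radius instead of 24 mm, so I did not use it. I went with the scene and side cameras, and the 5 mm clearance was enough.

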